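# Fit the towel roller between the points of its holder

### The arm

A 6-joint arm with a two-finger parallel gripper is mounted at the origin on the work surface. World frame = base frame: x ahead of the robot, y to its left, z up, the work surface at z = 0. Lengths are in m, angles in rad, forces in N, time in s.
With the tool pointing down it reaches from about 0.375 to 0.9 m from the base axis. Payload 3.1 kg.
Tool frame: the origin (TCP) lies on the centre line of the jaws, within the pads' length; the fingertips stand 8 mm ahead of it and the grasp point (between the pads) lies 11 mm behind it; z points along the fingers, y is the line along which they close (so a half turn about z gives the same grasp; the last joint's range is limited). The gripper opens to 85 mm and grips with 20 to 120 N. Pads are 22 mm wide; open, the fingers measure 114 mm over their backs; the gripper's body (76 mm by 85 mm) begins 54 mm behind the grasp point. The pads swing forward as they close: fully open they stand 13 mm farther back than shut.
Start: joints at [1.071, 0.527, 1.433, -0, 1.181, -0.178], TCP at [0.197, 0.593, 0.239] pointing down, gripper open.
Joint ranges: [-3.08, 3.08], [-0.75, 2.2], [0.22, 2.44], [-1.43, 4.57], [0, 2.65], [-2.85, 2.85]. Speed limits (rad/s): [2.79, 2.79, 3.14, 3.14, 3.14, 3.14].

### API

Orientations are given as a unit quaternion [x, y, z, w].
In Python, from station import * gives the robot as it stands.
- The arm moves only by the tool play_rows, never from a script. Its argument "rows" is a list of rows, each a list of 3 entries, a list of its own where there are three numbers: the turn, a rotation vector about the tool's x, y, z in degrees, then the shift along the tool's x, y, z in mm, then the closure, from 0 (fully open) to 1 (shut). In form: [[[ax, ay, az], [dx, dy, dz], jaw], ...]. A call has 1 to 12 rows; each row shifts and turns the commanded pose from where the row before left it, along the tool's axes as they then stand; what a row does not reach is not made up. A row lasts 1/12 s, in which the tool goes at most 41.7 mm and 7.16 degrees, less where a joint would pass 70% of its speed; a pose out of reach is approached as far as the arm can. A call with a gripper value outside its range is refused whole. The fingers move at their own pace and stop on an object; "grip_force" is the grip in N (left out, the last holds). Time passes only in rows, so rows that do not move let the fingers close. It gives the time, the measured TCP pose, the force, the opening and the grip force at its end, in the units of the state.
- sense(): the state, without advancing time (a new reading comes with each control period).
- snapshot(name): name is "scene" or "top"; returns (picture, depth): 400x640x3 uint8, red, green, blue; 400x640 float32, m along the optical axis (not along the pixel's ray), 0 where there is no reading.
- get_calibration(name): a dict with "vfov" (degrees; the focal length in pixels is half the picture's height over the tangent of half this angle, whatever the lens; pixels are square), "cx", "cy" (the principal point, pixels), "k1" (the pictures are not rectified: a ray, as slopes to the right and down, at radius r is drawn at 1 + k1 r^2 times it, then the intrinsics apply), "xyz" and "attitude" of the camera in the world. Camera axes: x right, y down, z forward; pixel columns grow to the right and rows downward; lengths in m; the calibration is good to about 2 mm. A picture is of the moment at which its call begins. get_calibration takes no time and is no camera call.
- sign_off(): hands the job in; it is judged then, once.
The state is a dict: "t": time; "q": joint angles; "qd": joint speeds; "tau": joint torques, N m; "tcp_pos": TCP position; "tool_rot": TCP orientation; "force": force on the tool from outside, world axes, zero at the start; "ft_torque": the same for the moment, N m; "finger_gap": opening from 0.0 (shut) to 1.0 (fully open); "gripper_force": force on a finger pad.
Only numpy, scipy, OpenCV 4.12 (cv2) and the standard library are available. Lean on these libraries where they do the work, as an engineer would, in place of code of your own. Each camera call takes 0.05 s, during which the arm holds its last target. There are 200 camera calls.

### The job

Fit the long, thick wooden roller into the roller holder: lay it in the two V-cradles between the holder's end points while the sliding end bracket is back, and let go of it. Then slide the bracket up by its grip post until it is fully home against the roller, so that both points sit inside the roller's bored ends, and leave it there.

Things in the scene. Friction and masses are not known exactly. Their poses are not given: they have to be found in the camera images.
- roller: Roller to fit: loose pale wooden tube, 28 mm diameter, 150 mm long, 18 mm bore right through, 70 g. Near it lie two pieces that do not fit: a shorter roller of the same diameter (85 mm long) and a thin rod (16 mm diameter, 150 mm long). Origin: centre of the tube, 14 mm above the shelf at the start; x runs along the tube (either end may lead).
- holder: Fixed holder, white bed 325 x 70 x 22 mm. Origin on the shelf below the fitted roller's centre; z up; x along the roller, to the sliding bracket. V-cradles 8 mm thick at x -35, +65 mm (arms up to z 65, y +-28) hold the roller's axis at z 60. Fixed bracket (46 wide, top z 78): face x -75, with 12 mm point to +x (13 thick at root, 6 at tip). Lay the roller with centre at x 12 to 35; home is x 0.
- tailstock (a joint): Sliding bracket's position (m), 0 to 0.09, growing along the holder's +x, away from the fixed bracket. Its face is at holder x = 72 mm + this, with the same 12 mm point to -x; bracket 34 mm thick, 46 wide, top at z = 77 mm. Fully home against the roller it stops at about 0.003. Starts at 0.055 to 0.085; about 2.5 N of friction; stays where left.
- tail_grip (a point): Gripping point on the sliding bracket's upright steel post: post of 18 mm diameter rising 40 mm above the bracket, from z = 77 to 117 mm; this point is on its axis at z = 104 mm, 17 mm behind the bracket's face.
There are look-alikes about, which are no part of the job. Leave any red look-alike of the roller alone.

How it is judged:
By the outcome, as a careful person would: the job done as asked, in the order asked, and still so for the second after the job is handed in, with the robot touching nothing.
It also fails if it takes over 45 s, if anything falls off the work surface, if the arm or the gripper's body presses on something with over 40 N, if the wrist force passes 120 N, or if a joint passes its speed limit or range.

## Working session

There is one attempt and no reset: what is moved stays moved. The work goes in short steps, Python scripts to look and compute and a tool call to move; the robot and the scene stay as the last step left them, time stands still between calls to the robot, and variables do not carry over. Pictures are saved under pics/ and viewed, at most 10 in all, crops included, and the job is handed in when it is done.

Besides the shell and the picture viewer there is one more tool, called after "Request:" as name(argument=value, ...) on one line, values as JSON. play_rows: Moves the arm, as the interface text tells. Its arguments: {"type":"object","properties":{"rows":{"type":"array","items":{"type":"array"}},"grip_force":{"type":"number"}},"required":["rows"]}

```bash
mkdir -p pics; cat > h.py <<'E'
from station import *
import numpy as np, cv2
from scipy.spatial.transform import Rotation as R
def K(c):
    f=200/np.tan(np.radians(c["vfov"])/2); return f
def Rc(c):
    a=np.array(c["attitude"]); return R.from_quat(a).as_matrix() if a.size==4 else a.reshape(3,3)
def rays(c,uv):
    uv=np.atleast_2d(np.asarray(uv,float)); f=K(c)
    cam=np.array([[f,0,c["cx"]],[0,f,c["cy"]],[0,0,1]])
    p=cv2.undistortPoints(uv[:,None],cam,np.array([c["k1"],0,0,0,0.]))[:,0]
    return np.c_[p,np.ones(len(p))]
def plane(c,uv,z):
    d=rays(c,uv)@Rc(c).T; o=np.array(c["xyz"]); return o+d*((z-o[2])/d[:,2])[:,None]
def pts(c,uv,dep):
    return np.array(c["xyz"])+(rays(c,uv)*np.asarray(dep)[:,None])@Rc(c).T
def save(n,im): cv2.imwrite("pics/"+n+".png",im[:,:,::-1])
E
python3 - <<'E'
from h import *
for n in("scene","top"):
    print(n,get_calibration(n)); p,d=snapshot(n); save(n+"0",p); np.savez(n+"0",p=p,d=d)
print(sense())
E
```

```text
scene {'vfov': 42.863464844867714, 'cx': 323.56586379795937, 'cy': 197.97340825563856, 'k1': -0.09513905872585544, 'xyz': array([ 1.44256463, -0.1922034 ,  0.76355385]), 'attitude': array([ 0.67748934,  0.55768728, -0.29475045, -0.37830578])}
top {'vfov': 55.29538733207748, 'cx': 322.01044108667577, 'cy': 196.93394437685618, 'k1': 0.030626939748676963, 'xyz': array([0.34373442, 0.04867907, 1.02884843]), 'attitude': array([-0.69920346,  0.71205766, -0.04329818,  0.04704973])}
{'t': 0.1, 'q': array([ 1.07147011e+00,  5.28388914e-01,  1.43381041e+00, -2.12227942e-06,
        1.18140958e+00, -1.78501023e-01]), 'qd': array([-0.00217053, -0.00188249, -0.00073904,  0.00020936,  0.00103996,
       -0.00129315]), 'tau': array([-3.33977559e-04, -4.43301415e+01, -1.78584892e+01, -2.81104340e-04,
        3.90248839e-03,  1.50605979e-05]), 'tcp_pos': array([0.19675053, 0.59253877, 0.23841029]), 'tool_rot': array([ 1.59725040e-01,  9.87161028e-01, -9.51106481e-04, -3.34238843e-04]), 'force': array([-0.3911906 ,  0.23067674,  0.3883248 ]), 'ft_torque': array([-0.03213231, -0.02359374, -0.00840447]), 'gripper_force': 0.0, 'finger_gap': 1.0002653099024823}
```

View pics/top0.png

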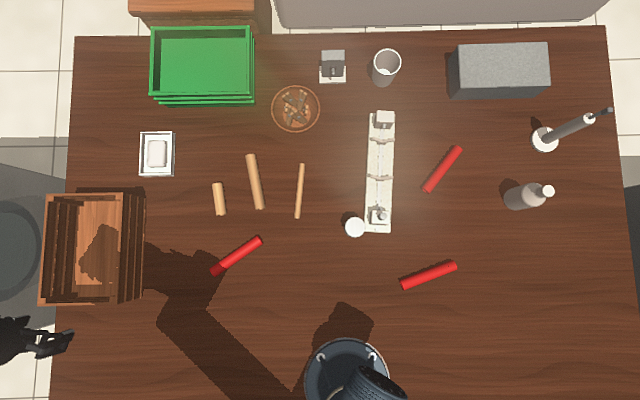

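View pics/scene0.png

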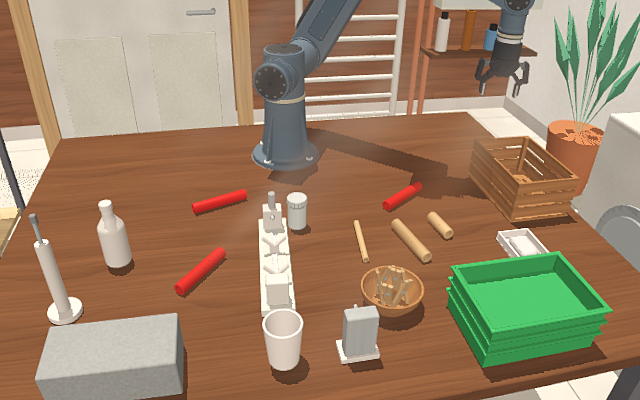

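The top view shows three wooden pieces: a short roller at (219,199), a long thick roller at (255,181) and a thin rod at (300,190). There are red look-alikes at (236,255), (442,169) and (428,274). The holder runs from its fixed end at (383,118) to the sliding bracket and post at (378,214), with a white jar beside the bracket at (354,226). By the description, I choose the long thick one at (255,181). Next I measure it and take a close crop.

```bash
python3 - <<'E'
from h import *
z=np.load("top0.npz");p,d=z["p"],z["d"];c=get_calibration("top")
hsv=cv2.cvtColor(p,cv2.COLOR_RGB2HSV)
m=((hsv[...,2]>150)&(hsv[...,1]>60)&(hsv[...,1]<170)&(hsv[...,0]<25)).astype(np.uint8)
m[:140]=0;m[:,:190]=0;m[230:]=0
n,l,s,ce=cv2.connectedComponentsWithStats(m)
for i in range(1,n):
    if s[i,4]<60: continue
    v,u=np.nonzero(l==i); P=plane(c,np.c_[u,v],0.014)
    (cx,cy),(w,h),a=cv2.minAreaRect((P[:,:2]*1000).astype(np.float32))
    q=pts(c,np.c_[u,v],d[v,u]); e=np.cov(P[:,:2].T);w_,V=np.linalg.eigh(e)
    print(s[i],ce[i].round(1),"rect",round(cx),round(cy),round(w),round(h),"dir",V[:,1].round(3),np.degrees(np.arctan2(V[1,1],V[0,1])).round(1),"z",np.percentile(q[:,2],[5,50,95]).round(3))
# all points heightmap of holder area
v,u=np.mgrid[90:250,330:410];v=v.ravel();u=u.ravel();ok=d[v,u]>0;u=u[ok];v=v[ok]
q=pts(c,np.c_[u,v],d[v,u]); np.save("hq.npy",np.c_[q,u,v])
for lo,hi in((.018,.026),(.055,.07),(.07,.082),(.085,.13)):
    k=(q[:,2]>lo)&(q[:,2]<hi); mm=np.zeros((400,640),np.uint8); mm[v[k],u[k]]=1
    n,l,s,ce=cv2.connectedComponentsWithStats(mm)
    for i in range(1,n):
        if s[i,4]<8: continue
        kk=k&(l[v,u]==i); a=q[kk]; r=cv2.minAreaRect((a[:,:2]*1000).astype(np.float32))
        print(lo,s[i],a.mean(0).round(4),np.round(r[0]),np.round(r[1]),round(r[2],1))
a=cv2.resize(p[140:230,195:320],None,fx=4,fy=4,interpolation=cv2.INTER_CUBIC)
b=cv2.resize(p[95:245,330:410],None,fx=4,fy=4,interpolation=cv2.INTER_CUBIC)
im=np.zeros((600,800,3),np.uint8);im[:360,:500][:a.shape[0],:a.shape[1]]=a[:,:480] if a.shape[1]>500 else a;im[:,480:800]=b[:600,:320];save("crop1",im)
E
```

```text
[245 154  19  56 510] [254.3 181. ] rect 521 234 155 25 dir [-0.983 -0.184] -169.4 z [0.02  0.026 0.03 ]
[295 163  10  56 298] [299.3 190.6] rect 494 114 15 150 dir [-0.994  0.107] 173.8 z [0.009 0.015 0.018]
[423 171  18  22 121] [429.5 183.6] rect 509 -242 25 66 dir [-0.854  0.52 ] 148.6 z [0.007 0.024 0.029]
[212 183  14  33 313] [218.3 198.6] rect 474 330 90 26 dir [-0.987 -0.159] -170.8 z [0.018 0.026 0.03 ]
0.018 [ 365  113   30  120 2078] [ 0.5343 -0.1011  0.0209] [ 540. -103.] [ 70. 321.] 85.4
0.055 [376 122  18   7  48] [ 0.6559 -0.1119  0.0637] [ 653. -113.] [44. 13.] 85.2
0.055 [373 136   6   5  20] [ 0.6195 -0.0885  0.0612] [620. -89.] [14.  9.] 83.5
0.055 [389 138   6   4  21] [ 0.6162 -0.1305  0.0597] [ 616. -131.] [13.  8.] 82.5
0.055 [371 174   6   4  20] [ 0.521  -0.0798  0.0606] [521. -81.] [ 8. 14.] 0.7
0.055 [387 176   7   3  18] [ 0.5165 -0.1237  0.0619] [ 516. -123.] [15.  6.] 82.6
0.055 [379 206   4   4  14] [ 0.4375 -0.095   0.0643] [438. -95.] [8. 8.] 83.7
0.055 [371 211   7  13  18] [ 0.4102 -0.0731  0.0629] [412. -72.] [34. 12.] 21.9
0.07 [376 110  19  14 225] [ 0.6725 -0.1136  0.0777] [ 673. -114.] [47. 31.] 83.5
0.07 [372 210  19  14 192] [ 0.4142 -0.0919  0.0771] [414. -94.] [46. 33.] 88.7
0.085 [378 212   9   8  57] [ 0.414  -0.0914  0.1126] [414. -92.] [15. 16.] 81.0
```

View pics/crop1.png

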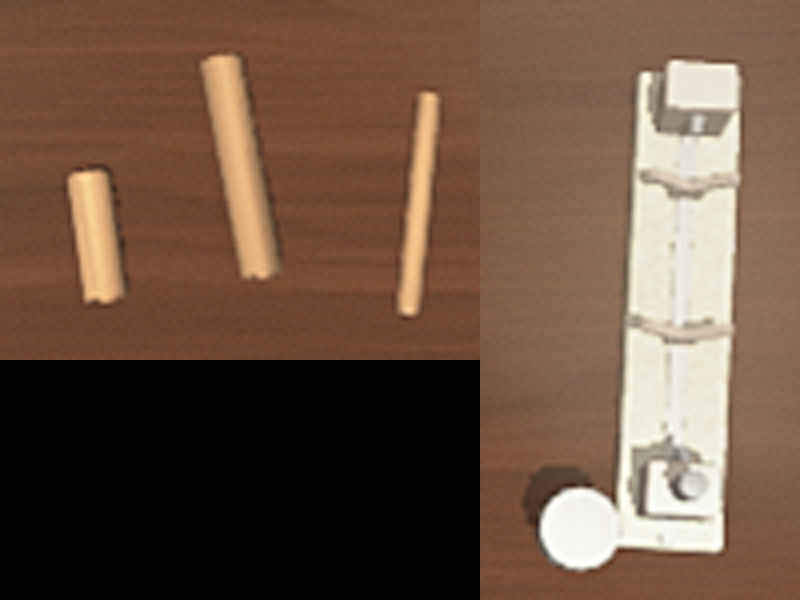

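The crop confirms the choice: the long thick tube is about 150 × 28 mm, with its centre near (0.521, 0.234) and its axis at 10.6°. The holder's origin is about (0.583, -0.107) and its +x axis points at 175.4°. The post at (0.414, -0.0915) puts the bracket at 0.081, which is in range. I still need the jar's height and the first move.

```bash
cat >> h.py <<'E'
def go(xyz,yawY):
    """shift in present tool frame (mm), and turn about tool z (deg) so tool y points along yawY (mod 180)"""
    s=sense(); M=R.from_quat(s["tool_rot"]).as_matrix()
    print("t",round(s["t"],2),"tcp",s["tcp_pos"].round(4),"F",s["force"].round(1),"gap",round(s["finger_gap"],3),"gf",round(s["gripper_force"],1),"q6",s["q"][5].round(2))
    print("shift mm",(M.T@(np.array(xyz)-s["tcp_pos"])*1000).round(1), "tool z",M[:,2].round(3))
    cur=np.degrees(np.arctan2(M[1,1],M[0,1])); t=-((yawY-cur+90)%180-90)
    print("turn z",round(t,1)); Mf=M@R.from_euler('z',t,degrees=True).as_matrix()
    print("shift after turn",(Mf.T@(np.array(xyz)-s["tcp_pos"])*1000).round(1))
E
python3 - <<'E'
from h import *
q=np.load("hq.npy");k=(q[:,3]<366)&(q[:,4]>212)&(q[:,4]<240)&(q[:,2]>.03);a=q[k]
print("jar",a[:,:3].mean(0),np.percentile(a[:,2],95),a.min(0)[:2],a.max(0)[:2])
go((.521,.234,.10),100.6)
E
```

```text
jar [ 0.3904744  -0.02736713  0.08207998] 0.08589512427884087 [ 0.3668268  -0.05256531] [ 0.41627121 -0.00288515]
t 0.1 tcp [0.1968 0.5925 0.2384] F [-0.4  0.2  0.4] gap 1.0 gf 0.0 q6 -0.18
shift mm [-420.8 -237.7  138.7] tool z [-0.001 -0.002 -1.   ]
turn z -29.0
shift after turn [-252.9 -411.8  138.7]
```

Request:
play_rows(rows=[[[0,0,0],[-30,-17,5],0],[[0,0,0],[-30,-17,5],0],[[0,0,0],[-36,-20,8],0],[[0,0,0],[-36,-20,8],0],[[0,0,0],[-36,-20,8],0],[[0,0,0],[-36,-20,8],0],[[0,0,0],[-36,-20,8],0],[[0,0,0],[-36,-20,8],0],[[0,0,0],[-36,-20,8],0],[[0,0,0],[-36,-20,8],0],[[0,0,0],[-36,-20,8],0],[[0,0,0],[-36,-20,8],0]])

```text
t: 1.1
tcp_pos: [0.5207, 0.2389, 0.1491]
tool_rot: [0.16, 0.987, -0.0, -0.0]
force: [0.5, -0.1, -0.7]
finger_gap: 0.999
gripper_force: 0.0
```

Request:
play_rows(rows=[[[0,0,-5.8],[0,0,0],0],[[0,0,-5.8],[0,0,0],0],[[0,0,-5.8],[0,0,0],0],[[0,0,-5.8],[0,0,0],0],[[0,0,-5.8],[0,0,0],0],[[0,0,0],[0,0,0],0],[[0,0,0],[0,0,0],0]])

```text
t: 1.68
tcp_pos: [0.5197, 0.2406, 0.1496]
tool_rot: [-0.091, 0.996, -0.0, -0.0]
force: [-0.5, -0.1, 0.4]
finger_gap: 0.995
gripper_force: 0.0
```

```bash
python3 - <<'E'
from h import *
go((.521,.234,.012),100.6)
E
```

```text
t 1.68 tcp [0.5197 0.2406 0.1496] F [-0.5 -0.1  0.4] gap 0.995 gf 0.0 q6 -1.52
shift mm [ -0.2  -6.7 137.6] tool z [-0.001 -0.    -1.   ]
turn z -0.1
shift after turn [ -0.2  -6.7 137.6]
```

Request:
play_rows(rows=[[[0,0,0],[0,-3,25],0],[[0,0,0],[0,-3.7,30],0],[[0,0,0],[0,0,30],0],[[0,0,0],[0,0,25],0],[[0,0,0],[0,0,15],0],[[0,0,0],[0,0,8],0],[[0,0,0],[0,0,4],0],[[0,0,0],[0,0,0],0],[[0,0,0],[0,0,0],0.3]], grip_force=30)

```text
t: 2.43
tcp_pos: [0.5218, 0.2343, 0.0136]
tool_rot: [-0.092, 0.996, 0.0, 0.001]
force: [0.4, -0.7, 0.1]
finger_gap: 0.885
gripper_force: 0.0
```

Request:
play_rows(rows=[[[0,0,0],[0,0,0],0.5],[[0,0,0],[0,0,0],0.7],[[0,0,0],[0,0,0],1],[[0,0,0],[0,0,0],1],[[0,0,0],[0,0,0],1],[[0,0,0],[0,0,0],1],[[0,0,0],[0,0,0],1],[[0,0,0],[0,0,0],1]])

```text
t: 3.1
tcp_pos: [0.5217, 0.2342, 0.0137]
tool_rot: [-0.093, 0.996, 0.0, 0.001]
force: [-0.2, 0.1, 6.2]
finger_gap: 0.307
gripper_force: 31.1
```

Request:
play_rows(rows=[[[0,0,0],[0,0,-10],1],[[0,0,0],[0,0,-25],1],[[0,0,0],[0,0,-30],1],[[0,0,0],[0,0,-30],1],[[0,0,0],[0,0,-25],1],[[0,0,5],[0,0,0],1],[[0,0,5],[0,0,0],1],[[0,0,5],[0,0,0],1],[[0,0,0],[0,0,0],1]])

```text
t: 3.85
tcp_pos: [0.5209, 0.234, 0.1335]
tool_rot: [0.039, 0.999, 0.0, 0.0]
force: [-0.0, -0.4, -0.8]
finger_gap: 0.304
gripper_force: 30.4
```

```bash
python3 - <<'E'
from h import *
go((.560,-.105,.065),85.4)
p,d=snapshot("scene"); save("lift",p[120:320,300:540])
E
```

```text
t 3.85 tcp [0.5209 0.234  0.1335] F [-0.  -0.4 -0.8] gap 0.304 gf 30.4 q6 -1.27
shift mm [ -65.3 -335.    68.5] tool z [ 0.  0. -1.]
turn z 0.1
shift after turn [ -66.1 -334.8   68.5]
```

View pics/lift.png

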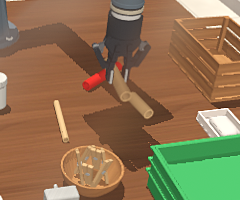

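The roller is held level above its old place, the short piece is still on the table at (142,108), and the rod is untouched. Now I carry it over the holder.

Request:
play_rows(rows=[[[0,0,0],[-3,-15,0],1],[[0,0,0],[-5,-25,0],1],[[0,0,0],[-6,-32,0],1],[[0,0,0],[-6,-32,0],1],[[0,0,0],[-6,-32,0],1],[[0,0,0],[-6,-32,0],1],[[0,0,0],[-6,-32,0],1],[[0,0,0],[-6,-32,0],1],[[0,0,0],[-6,-32,0],1],[[0,0,0],[-6,-32,0],1],[[0,0,0],[-6,-25,0],1],[[0,0,0],[-4,-14,0],1]])

```text
t: 4.9
tcp_pos: [0.5619, -0.1082, 0.1329]
tool_rot: [0.039, 0.999, -0.0, 0.0]
force: [1.1, 0.0, 0.4]
finger_gap: 0.308
gripper_force: 30.3
```

Request:
play_rows(rows=[[[0,0,0],[0,0,0],1],[[0,0,0],[0,0,0],1]])

```text
t: 5.07
tcp_pos: [0.5611, -0.1049, 0.1327]
tool_rot: [0.039, 0.999, 0.0, -0.0]
force: [-0.2, -0.2, -1.2]
finger_gap: 0.307
gripper_force: 30.3
```

```bash
python3 - <<'E'
from h import *
go((.560,-.105,.065),85.4)
p,d=snapshot("top"); save("over",cv2.resize(p[95:245,300:440],None,fx=4,fy=4,interpolation=cv2.INTER_CUBIC)); c=get_calibration("top")
hsv=cv2.cvtColor(p,cv2.COLOR_RGB2HSV)
m=((hsv[...,2]>140)&(hsv[...,1]>50)&(hsv[...,1]<170)&(hsv[...,0]<25)).astype(np.uint8);m[:100]=0;m[240:]=0;m[:,:340]=0;m[:,410:]=0
n,l,s,ce=cv2.connectedComponentsWithStats(m)
for i in range(1,n):
    if s[i,4]<15: continue
    v,u=np.nonzero(l==i); a=pts(c,np.c_[u,v],d[v,u]); P=plane(c,np.c_[u,v],.1335)
    print(s[i],a.mean(0).round(3),P.min(0).round(4),P.max(0).round(4),P.mean(0).round(4))
E
```

```text
t 5.07 tcp [ 0.5611 -0.1049  0.1327] F [-0.2 -0.2 -1.2] gap 0.307 gf 30.3 q6 -1.88
shift mm [ 1.  -0.2 67.7] tool z [-0.001  0.001 -1.   ]
turn z 0.2
shift after turn [ 1.  -0.3 67.7]
```

View pics/over.png

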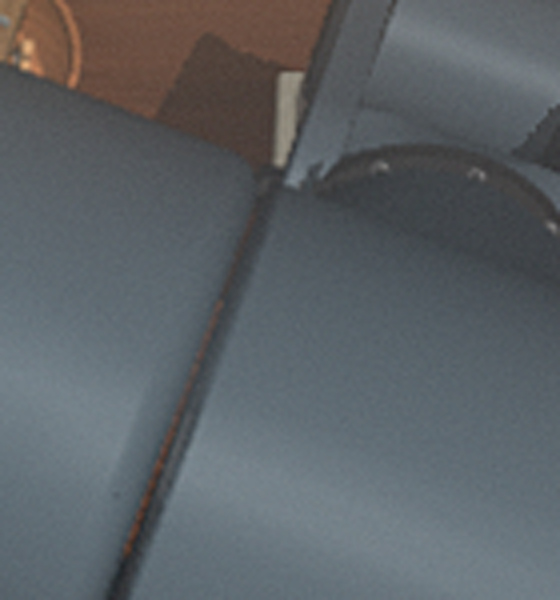

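The arm blocks the top view of the holder, so I lower by number and check with the side camera.

Request:
play_rows(rows=[[[0,0,0],[1,0,15],1],[[0,0,0],[0,0,18],1],[[0,0,0],[0,0,14],1],[[0,0,0],[0,0,8],1],[[0,0,0],[0,0,4],1],[[0,0,0],[0,0,0],1],[[0,0,0],[0,0,0],1]])

```text
t: 5.7
tcp_pos: [0.5606, -0.1042, 0.0742]
tool_rot: [0.038, 0.999, -0.0, 0.0]
force: [0.3, -0.1, -0.9]
finger_gap: 0.305
gripper_force: 30.4
```

```bash
python3 - <<'E'
from h import *
go((.560,-.105,.0605),85.4)
p,d=snapshot("scene"); save("low",cv2.resize(p[170:330,210:350],None,fx=4,fy=3.7,interpolation=cv2.INTER_CUBIC))
E
```

```text
t 5.7 tcp [ 0.5606 -0.1042  0.0742] F [ 0.3 -0.1 -0.9] gap 0.305 gf 30.4 q6 -1.88
shift mm [ 0.6 -0.8 13.7] tool z [ 0. -0. -1.]
turn z 0.3
shift after turn [ 0.5 -0.8 13.7]
```

View pics/low.png

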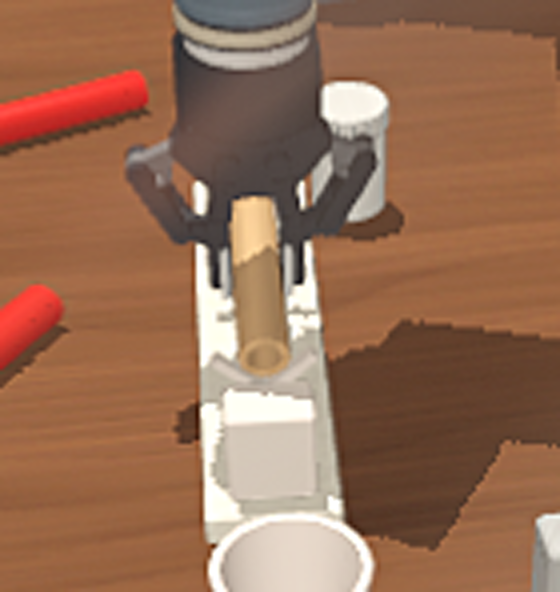

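The roller hangs over the V's middle, with its bored end at about (265,357) just past the cradle and short of the fixed bracket. I lower it to contact and release.

Request:
play_rows(rows=[[[0,0,0],[0,0,5],1],[[0,0,0],[0,0,4],1],[[0,0,0],[0,0,2],1],[[0,0,0],[0,0,1.5],1],[[0,0,0],[0,0,0],1],[[0,0,0],[0,0,0],1]])

```text
t: 6.25
tcp_pos: [0.5602, -0.1048, 0.0614]
tool_rot: [0.038, 0.999, 0.0, -0.0]
force: [-0.8, 0.8, -0.7]
finger_gap: 0.302
gripper_force: 30.4
```

Request:
play_rows(rows=[[[0,0,0],[0,0,1],1],[[0,0,0],[0,0,0.5],1],[[0,0,0],[0,0,0],1],[[0,0,0],[0,0,0],1]])

```text
t: 6.58
tcp_pos: [0.5604, -0.1046, 0.0608]
tool_rot: [0.038, 0.999, 0.0, 0.0]
force: [-1.5, 1.8, 5.1]
finger_gap: 0.303
gripper_force: 31.1
```

Contact at 5 N, so the roller is seated. I release it and rise.

Request:
play_rows(rows=[[[0,0,0],[0,0,0],0.6],[[0,0,0],[0,0,0],0.5],[[0,0,0],[0,0,0],0.4],[[0,0,0],[0,0,0],0.2],[[0,0,0],[0,0,0],0.2],[[0,0,0],[0,0,0],0.2],[[0,0,0],[0,0,-10],0.2],[[0,0,0],[0,0,-25],0.2],[[0,0,0],[0,0,-30],0],[[0,0,0],[0,0,-30],0],[[0,0,0],[0,0,-20],0],[[0,0,0],[0,0,0],0]])

```text
t: 7.58
tcp_pos: [0.5634, -0.1059, 0.1803]
tool_rot: [0.038, 0.999, -0.002, 0.005]
force: [-0.1, 0.6, 1.1]
finger_gap: 1.001
gripper_force: 0.0
```

```bash
python3 - <<'E'
from h import *
go((.414,-.0915,.17),175.4)
p,d=snapshot("scene"); save("laid",cv2.resize(p[170:330,210:350],None,fx=4,fy=3.7,interpolation=cv2.INTER_CUBIC))
E
```

```text
t 7.58 tcp [ 0.5634 -0.1059  0.1803] F [-0.1  0.6  1.1] gap 1.001 gf 0.0 q6 -1.88
shift mm [150.1   3.1   8.8] tool z [ 0.01  -0.004 -1.   ]
turn z -89.8
shift after turn [ -2.4 150.2   8.8]
```

View pics/laid.png

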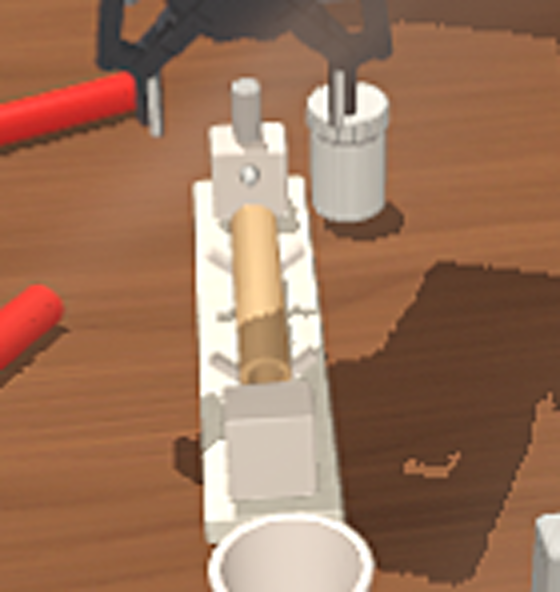

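The roller lies in both cradles, centred in the Vs (ends at (258,210) and (265,370)), and the bracket is still back. I turn +90° (staying inside the last joint's range) and move above the post.

Request:
play_rows(rows=[[[0,0,0],[20,0,0],0],[[0,0,0],[30,1,0],0],[[0,0,0],[35,1,0],0],[[0,0,0],[35,1,0],0],[[0,0,0],[20,0,0],0],[[0,0,0],[10,0,0],0],[[0,0,7],[0,0,0],0],[[0,0,7],[0,0,0],0],[[0,0,7],[0,0,0],0],[[0,0,7],[0,0,0],0],[[0,0,7],[0,0,0],0],[[0,0,7],[0,0,0],0]])

```text
t: 8.63
tcp_pos: [0.4118, -0.0908, 0.1745]
tool_rot: [0.397, 0.918, 0.0, 0.0]
force: [-0.2, -0.6, -0.8]
finger_gap: 1.001
gripper_force: 0.0
```

Request:
play_rows(rows=[[[0,0,7],[0,0,0],0],[[0,0,7],[0,0,0],0],[[0,0,7],[0,0,0],0],[[0,0,7],[0,0,0],0],[[0,0,7],[0,0,0],0],[[0,0,7],[0,0,0],0],[[0,0,6],[0,0,0],0],[[0,0,0],[0,0,0],0],[[0,0,0],[0,0,0],0]])

```text
t: 9.38
tcp_pos: [0.4116, -0.0907, 0.1746]
tool_rot: [0.733, 0.681, 0.0, 0.0]
force: [-0.2, 0.1, 0.4]
finger_gap: 1.002
gripper_force: 0.0
```

```bash
python3 - <<'E'
from h import *
go((.414,-.0915,.095),175.4)
E
```

```text
t 9.38 tcp [ 0.4116 -0.0907  0.1746] F [-0.2  0.1  0.4] gap 1.002 gf 0.0 q6 -0.41
shift mm [-0.6  2.5 79.6] tool z [ 0.  0. -1.]
turn z 0.4
shift after turn [-0.6  2.5 79.6]
```

Request:
play_rows(rows=[[[0,0,0],[-0.6,2.5,15],0],[[0,0,0],[0,0,22],0],[[0,0,0],[0,0,20],0],[[0,0,0],[0,0,13],0],[[0,0,0],[0,0,7],0],[[0,0,0],[0,0,2],0.2],[[0,0,0],[0,0,0],0.4],[[0,0,0],[0,0,0],0.6],[[0,0,0],[0,0,0],1],[[0,0,0],[0,0,0],1],[[0,0,0],[0,0,0],1],[[0,0,0],[0,0,0],1]], grip_force=30)

```text
t: 10.38
tcp_pos: [0.4137, -0.0914, 0.0966]
tool_rot: [0.733, 0.68, 0.0, 0.001]
force: [-1.2, 0.1, 5.6]
finger_gap: 0.199
gripper_force: 29.8
```

Request:
play_rows(rows=[[[0,0,0],[0,0,0],1],[[0,0,0],[0,0,0],1],[[0,0,0],[0,0,0],1]])

```text
t: 10.63
tcp_pos: [0.4137, -0.0914, 0.0965]
tool_rot: [0.734, 0.68, 0.0, 0.001]
force: [-1.1, -0.6, 5.7]
finger_gap: 0.2
gripper_force: 29.9
```

The post is gripped (17 mm gap). I slide the bracket most of the way.

Request:
play_rows(rows=[[[0,0,0],[0,3,0],1],[[0,0,0],[0,6,0],1],[[0,0,0],[-0.1,8,0],1],[[0,0,0],[-0.1,8,0],1],[[0,0,0],[-0.1,8,0],1],[[0,0,0],[-0.1,8,0],1],[[0,0,0],[0,8,0],1],[[0,0,0],[0,6,0],1],[[0,0,0],[0,4,0],1],[[0,0,0],[0,0,0],1]])

```text
t: 11.47
tcp_pos: [0.4728, -0.0962, 0.0966]
tool_rot: [0.733, 0.68, 0.0, 0.0]
force: [-0.8, 0.7, 5.7]
finger_gap: 0.199
gripper_force: 30.0
```

Request:
play_rows(rows=[[[0,0,0],[0,3,0],1],[[0,0,0],[0,3,0],1],[[0,0,0],[0,3,0],1],[[0,0,0],[0,2,0],1],[[0,0,0],[0,0,0],1]])

```text
t: 11.88
tcp_pos: [0.483, -0.097, 0.0966]
tool_rot: [0.733, 0.68, -0.0, -0.0]
force: [-2.6, -0.5, 6.2]
finger_gap: 0.201
gripper_force: 30.0
```

Request:
play_rows(rows=[[[0,0,0],[0,2,0],1],[[0,0,0],[0,2,0],1],[[0,0,0],[0,1,0],1],[[0,0,0],[0,0,0],1],[[0,0,0],[0,0,0],1]])

```text
t: 12.3
tcp_pos: [0.4877, -0.0973, 0.0966]
tool_rot: [0.733, 0.68, -0.0, -0.0]
force: [-2.2, 0.6, 6.0]
finger_gap: 0.195
gripper_force: 30.0
```

Request:
play_rows(rows=[[[0,0,0],[0,1,0],1],[[0,0,0],[0,1,0],1],[[0,0,0],[0,0,0],1],[[0,0,0],[0,0,0],1]])

```text
t: 12.63
tcp_pos: [0.4897, -0.0975, 0.0966]
tool_rot: [0.733, 0.68, -0.0, -0.0]
force: [-1.9, -1.2, 6.0]
finger_gap: 0.198
gripper_force: 30.0
```

Request:
play_rows(rows=[[[0,0,0],[0,1,0],1],[[0,0,0],[0,0,0],1],[[0,0,0],[0,0,0],1]])

```text
t: 12.88
tcp_pos: [0.49, -0.0975, 0.0966]
tool_rot: [0.733, 0.68, -0.001, -0.001]
force: [-3.3, -0.4, 7.9]
finger_gap: 0.196
gripper_force: 30.2
```

Request:
play_rows(rows=[[[0,0,0],[0,1,0],1],[[0,0,0],[0,0,0],1],[[0,0,0],[0,0,0],1]])

```text
t: 13.13
tcp_pos: [0.49, -0.0975, 0.0965]
tool_rot: [0.733, 0.68, -0.001, -0.002]
force: [-6.2, -1.2, 9.1]
finger_gap: 0.199
gripper_force: 30.4
```

Request:
play_rows(rows=[[[0,0,0],[0,1,0],1],[[0,0,0],[0,0,0],1],[[0,0,0],[0,0,0],1]])

```text
t: 13.38
tcp_pos: [0.49, -0.0975, 0.0965]
tool_rot: [0.733, 0.68, -0.002, -0.002]
force: [-6.8, -2.8, 11.0]
finger_gap: 0.2
gripper_force: 30.7
```

It stopped hard at 0.490. The post was expected at 0.491 when home; a point catching on the rim would have stopped it about 12 mm sooner. I press a little more, then release and look.

Request:
play_rows(rows=[[[0,0,0],[0,1,0],1],[[0,0,0],[0,1,0],1],[[0,0,0],[0,0,0],1],[[0,0,0],[0,0,0],1]])

```text
t: 13.72
tcp_pos: [0.4901, -0.0974, 0.0965]
tool_rot: [0.733, 0.68, -0.003, -0.004]
force: [-12.4, -4.9, 13.9]
finger_gap: 0.197
gripper_force: 31.3
```

Request:
play_rows(rows=[[[0,0,0],[0,-2,0],1],[[0,0,0],[0,-2,0],1],[[0,0,0],[0,-0.5,0],1],[[0,0,0],[0,0,0],1]])

```text
t: 14.05
tcp_pos: [0.49, -0.0975, 0.0966]
tool_rot: [0.734, 0.68, -0.0, -0.0]
force: [-2.6, -0.3, 5.8]
finger_gap: 0.201
gripper_force: 30.0
```

Request:
play_rows(rows=[[[0,0,0],[0,0,0],0.7],[[0,0,0],[0,0,0],0.6],[[0,0,0],[0,0,0],0.4],[[0,0,0],[0,0,0],0.3],[[0,0,0],[0,0,0],0.3],[[0,0,0],[0,0,-10],0.3],[[0,0,0],[0,0,-25],0.3],[[0,0,0],[0,0,-30],0.3],[[0,0,0],[0,0,-30],0.3],[[0,0,0],[0,0,-20],0.3]])

```text
t: 14.88
tcp_pos: [0.4915, -0.0978, 0.214]
tool_rot: [0.734, 0.68, 0.001, 0.002]
force: [0.4, 0.9, -1.0]
finger_gap: 0.706
gripper_force: 0.0
```

Request:
play_rows(rows=[[[0,0,0],[20,0,0],0.3],[[0,0,0],[35,0,0],0.3],[[0,0,0],[40,0,0],0.3],[[0,0,0],[40,0,0],0.3],[[0,0,0],[40,0,0],0.3],[[0,0,0],[40,0,0],0.3],[[0,0,0],[35,0,0],0.3],[[0,0,0],[20,0,0],0.3],[[0,0,0],[0,0,0],0.3]])

```text
t: 15.63
tcp_pos: [0.5113, 0.1756, 0.2116]
tool_rot: [0.732, 0.681, 0.001, -0.0]
force: [-0.0, -0.5, 0.3]
finger_gap: 0.702
gripper_force: 0.0
```

```bash
python3 - <<'E'
from h import *
go((.49,-.0975,.2),175.4)
p,d=snapshot("top"); a=cv2.resize(p[95:245,340:420],None,fx=4,fy=4,interpolation=cv2.INTER_CUBIC); c=get_calibration("top")
s,_=snapshot("scene"); b=cv2.resize(s[175:325,220:335],None,fx=4,fy=4,interpolation=cv2.INTER_CUBIC)
save("end",np.hstack([a,b]))
v,u=np.mgrid[95:245,365:405];v=v.ravel();u=u.ravel();q=pts(c,np.c_[u,v],d[v,u])
k=q[:,2]>.1;print("post",q[k].mean(0).round(4),k.sum())
hsv=cv2.cvtColor(p,cv2.COLOR_RGB2HSV);k=(hsv[v,u,1]>70)&(q[:,2]>.05)&(q[:,2]<.085)
r=cv2.minAreaRect((plane(c,np.c_[u,v][k],.062)[:,:2]*1000).astype(np.float32));print("roller",r,np.median(q[k],0),q[k][:,2].max())
E
```

```text
t 15.63 tcp [0.5113 0.1756 0.2116] F [-0.  -0.5  0.3] gap 0.702 gf 0.0 q6 0.19
shift mm [-274.    -1.8   11.2] tool z [ 0.002  0.002 -1.   ]
turn z 0.5
shift after turn [-274.     0.7   11.2]
post [ 0.444  -0.0514  0.4079] 75
roller ((602.7191162109375, -113.1585922241211), (43.60383224487305, 184.167236328125), 86.87323760986328) [ 0.5823541  -0.10434373  0.07129923] 0.07894530089980356
```

View pics/end.png

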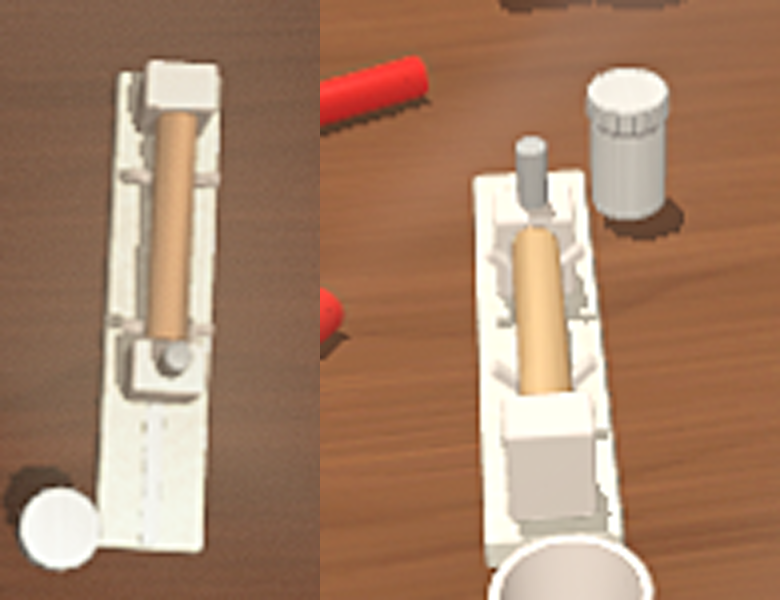

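The roller runs unbroken from the fixed bracket (178,113) to the sliding bracket (168,338), level in both cradles with its top at z ≈ 0.074. The jar and the red rollers haven't moved, and the arm is clear. I hand the job in.

```bash
python3 -c "
from station import *
print(sign_off())"
```

```text
the job is handed in; nothing more can be done
None
```

The long thick roller is in both V-cradles, and the sliding bracket is home against it with the arm clear; I handed the job in at about 16 s, and the hand-in returned no verdict.

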